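# Close up the jeweller's chest

### The arm

A 6-joint arm with a two-finger parallel gripper is mounted at the origin on the work surface. World frame = base frame: x ahead of the robot, y to its left, z up, the work surface at z = 0. Lengths are in m, angles in rad, forces in N, time in s.
With the tool pointing down it reaches from about 0.325 to 1 m from the base axis. Payload 5.1 kg.
Tool frame: the origin (TCP) lies midway between the tips of the shut fingers; the grasp point (between the pads) lies 19 mm behind it; y points along the fingers, x is the direction in which the jaws open and shut, and the axes are right-handed (so a half turn about y gives the same grasp; the last joint's range is limited). The gripper opens to 85 mm and grips with 20 to 120 N. Pads are 22 mm wide; open, the fingers measure 114 mm over their backs; the gripper's body (76 mm by 85 mm) begins 54 mm behind the grasp point. The pads swing forward as they close: fully open they stand 13 mm farther back than shut.
Start: joints at [-1.29, 0.124, 1.65, -0, 1.367, -0.083], TCP at [0.231, -0.607, 0.231] pointing down, gripper open.
Joint ranges: [-2.61, 2.61], [-1.02, 2.33], [0.03, 2.71], [-1.35, 4.49], [0.32, 2.68], [-2.91, 2.91]. Speed limits (rad/s): [2.57, 2.57, 3.14, 3.14, 3.14, 3.14].

### API

Orientations are given as [roll, pitch, yaw] about the fixed x, y, z axes, in that order (R = Rz(yaw) Ry(pitch) Rx(roll)).
In Python, from station import robot gives the robot as it stands.
- The arm moves only by the tool jog_arm, never from a script. Its argument "series" is a list of rows, each an object with "linear": the shift along the tool's x, y, z in m, a list of three; "turn": the turn, a rotation vector about the tool's x, y, z in degrees, a list of three; "grip": the opening, from 0 (shut) to 1 (fully open). A call has 1 to 8 rows; each row is the pose to reach, as a shift and turn from the pose commanded when the call began, along the tool's axes at that moment; what a row does not reach only later rows make up. A row lasts 1/8 s, in which the tool goes at most 62.5 mm and 10.7 degrees, less where a joint would pass 70% of its speed; a pose out of reach is approached as far as the arm can. A call with a gripper value outside its range is refused whole. The fingers move at their own pace and stop on an object; "grip_force" is the grip in N (left out, the last holds). Time passes only in rows, so rows that repeat a pose let the fingers close. It gives the time, the measured TCP pose, the force and the opening at its end, in the units of the state.
- robot.get_state(): the state, without advancing time (a new reading comes with each control period).
- robot.capture(name): name is "side" or "top" or "wrist"; returns a dict with "img" (420x560x3 uint8, red, green, blue), "camera_matrix" (3x3 intrinsics, pixels), "k1" (the pictures are not rectified: a ray, as slopes to the right and down, at radius r is drawn at 1 + k1 r^2 times it, then the intrinsics apply), "extrinsics" (4x4, takes a point from camera to world coordinates); the wrist camera has in their place "tool_from_camera" (4x4, takes a point from camera to tool coordinates, whose origin is the TCP and whose axes are the tool frame's). Camera axes: x right, y down, z forward; pixel columns grow to the right and rows downward; lengths in m; the calibration is good to about 2 mm. A picture is of the moment at which its call begins: read the wrist's pose just before it. There is no depth.
- robot.close_job(): hands the job in, once; it reports no verdict.
The state is a dict: "clock": time; "joints": joint angles; "qvel": joint speeds; "joint_torque": joint torques, N m; "eef_pos": TCP position; "ee_rot": TCP orientation; "force": force on the tool from outside, world axes, zero at the start; "torque": the same for the moment, N m; "gripper_width": finger opening in m.
Only numpy, scipy, OpenCV 4.12 (cv2) and the standard library are available. Lean on these libraries where they do the work, as an engineer would, in place of code of your own. Each camera call takes 0.05 s, during which the arm holds its last target.

### The job

Close up the small wooden chest on the jeweller's bench with the fingertips: first push both drawers fully home, then push the raised lid down until it lies shut on the box. Work gently, without slamming anything, do not grasp or lift anything, do not pull the drawers or the lid further open, and leave the mandrel, the jar and the mould block standing where they are.

Things in the scene. Friction and masses are not known exactly. Their poses are not given: they have to be found in the camera images.
- chest: Wooden bench-top chest, fixed to the bench, 150 (x, depth) x 300 (y, width) x 92 mm high without the lid. Origin: centre of its underside. Its -x axis points out of the front (roughly to the robot), +y to its left drawer (robot's left), z up. Two drawers side by side in the front, above them a shallow open tray, over it the lid hinged along the top back edge.
- drawer_left (a joint): How far the left (+y) drawer stands open, m: 0 = fully home, front flush with the chest; at most 0.10. It slides along the chest's x axis, opening to -x. The front is 131 mm wide, from 14 to 64 mm above the bench, its middle at chest y = +72.5 mm. It slides against about 1.5 N of friction, stays where it is left, and meets a hard stop at 0.
- drawer_right (a joint): The same for the right (-y) drawer, middle at chest y = -72.5 mm.
- knob_left (a point): Middle of the front end of the left drawer's round wooden knob: flat end face 20 mm across, a thicker rim 26 mm across set 4 mm back from it (the rim is not to be pinched), standing 30 mm out from the drawer front, axis along chest x, 40 mm above the bench. It moves with the drawer; with the drawer home it lies at chest (-105, +72.5, 40) mm.
- knob_right (a point): The same for the right drawer; with the drawer home it lies at chest (-105, -72.5, 40) mm.
- lid (a joint): Lid angle, rad: 0 = shut (lying flat on the box), positive = raised, about 1.57 = upright. A flat board 152 mm from hinge to free edge, 300 mm wide, 10 mm thick, no handle. The hinge is stiff: the lid stays at any angle and must be pushed all the way down, about 1 to 3 N near the free edge.
- lid_edge (a point): Middle of the free edge of the lid, on its outer (upper when shut) face; with the lid shut it lies at chest (-77, 0, 102) mm. The raised free edge is the part of the lid highest up; the outer face then looks up and away from the robot.
- lid_hinge (a point): Middle of the lid's hinge line, at chest (+75, 0, 92) mm; the line runs along chest y. The lid's underside passes through it, the outer face lies 10 mm beyond.
- mandrel: Bystander: steel ring mandrel, a slim upright cone 130 mm high on a round foot 64 mm wide. Loose. Origin: centre of its underside, z up.
- jar: Bystander: amber glass jar with a white lid, 56 mm wide, 75 mm high. Loose. Origin: centre of its underside, z up.
- mould: Bystander: plain wooden-faced mould block 75 x 55 x 45 mm high. Loose. Origin: centre of its underside, z up.

How it is judged:
By the outcome, as a careful person would: the job done as asked, in the order asked, and still so for the second after the job is handed in, with the robot touching nothing.
It also fails if it takes over 64 s, if anything falls off the work surface, if the arm or the gripper's body presses on something with over 40 N, if the wrist force passes 120 N, or if a joint passes its speed limit or range.

## Working session

There is one attempt and no reset: what is moved stays moved. The work goes in short steps, Python scripts to look and compute and a tool call to move; the robot and the scene stay as the last step left them, time stands still between calls to the robot, and variables do not carry over. Pictures are saved under pics/ and viewed, and the job is handed in when it is done.

Besides the shell and the picture viewer there is one more tool, called as name(argument=value, ...) on one line, values as JSON. jog_arm: Moves the arm, as the interface text tells. Its arguments: {"type":"object","properties":{"series":{"type":"array"},"grip_force":{"type":"number"}},"required":["series"]}

```bash
ls; mkdir -p pics; python3 - <<'E'
from station import robot
import cv2,numpy as np
s=robot.get_state()
for k,v in s.items(): print(k,v)
for n in ["side","top"]:
    c=robot.capture(n)
    cv2.imwrite(f"pics/{n}0.png",c["img"][:,:,::-1])
    np.savez(f"{n}0.npz",**c)
    print(n,c["camera_matrix"],c["k1"],c["extrinsics"])
E
```

```text
pics
clock 0.0
joints [-1.28960111e+00  1.24534801e-01  1.65167753e+00  4.65456036e-05
  1.36751692e+00 -8.26067074e-02]
qvel [ 0.00111747  0.00198304  0.00044801 -0.0014362   0.00053858  0.00026378]
joint_torque [-3.02176068e-04 -4.23615074e+01 -3.65450513e+01 -8.20125365e-05
  7.02432735e-03 -1.97238684e-06]
eef_pos [ 0.23109846 -0.60687164  0.23003173]
ee_rot [-1.57057462  0.00212555 -1.20700361]
force [ 0.14125409  0.78955741 -0.03382294]
torque [0.02488915 0.04570603 0.0115026 ]
gripper_width 0.08582669489474841
side [[380.80996452   0.         276.73608767]
 [  0.         380.80996452 205.5954856 ]
 [  0.           0.           1.        ]] -0.034241155416412185 [[-0.99950474  0.00184941  0.03141412  0.54079361]
 [-0.02459429  0.57685227 -0.81647816  0.62333662]
 [-0.01963131 -0.8168464  -0.57652109  0.51618596]
 [ 0.          0.          0.          1.        ]]
top [[500.22974006   0.         286.06276044]
 [  0.         500.22974006 198.28677259]
 [  0.           0.           1.        ]] -0.1691403043755255 [[-0.0278339  -0.97547633  0.21833737  0.32476952]
 [-0.99960976  0.02664416 -0.00839203  0.04026363]
 [ 0.00236881 -0.21848575 -0.97583726  1.27755206]
 [ 0.          0.          0.          1.        ]]
```

View pics/side0.png

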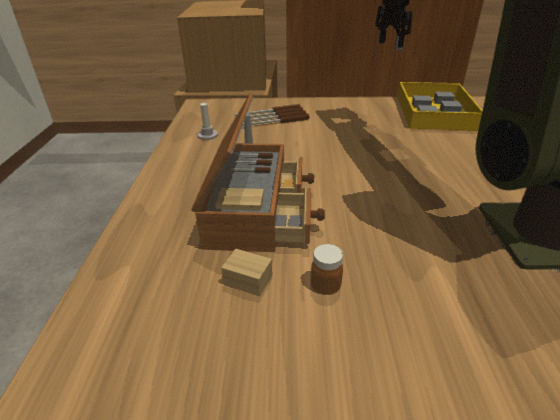

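View pics/top0.png

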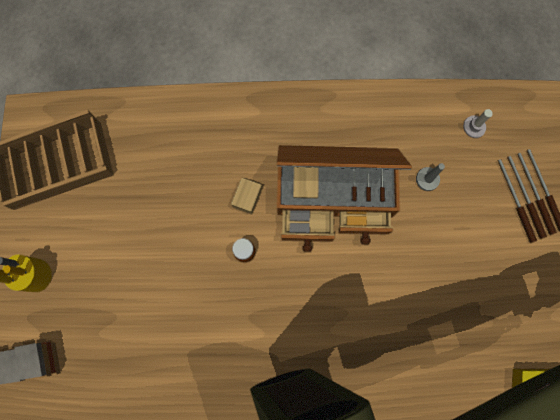

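The side view shows both drawers open (knobs at about (309,178) and (319,214)), with the lid near upright. In the top view the chest spans columns 278–400 and the knobs are at (308,246) and (366,240). The jar is at (243,249), the mould at (247,195) and the mandrel at (428,178). I'll enlarge both.

```bash
python3 - <<'E'
import cv2
t=cv2.imread('pics/top0.png'); s=cv2.imread('pics/side0.png')
cv2.imwrite('pics/top_c.png',cv2.resize(t[135:265,225:450],None,fx=3.5,fy=3.5,interpolation=cv2.INTER_CUBIC))
cv2.imwrite('pics/side_c.png',cv2.resize(s[90:300,190:360],None,fx=2.8,fy=2.8,interpolation=cv2.INTER_CUBIC))
E
```

```text
(no output)
```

View pics/top_c.png

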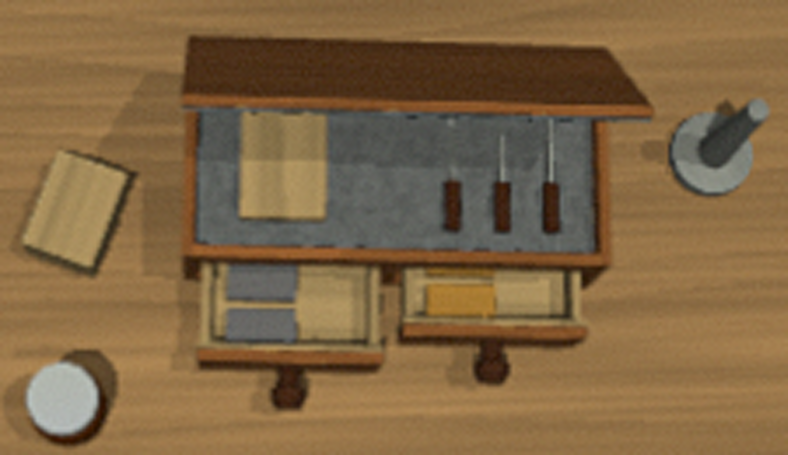

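View pics/side_c.png

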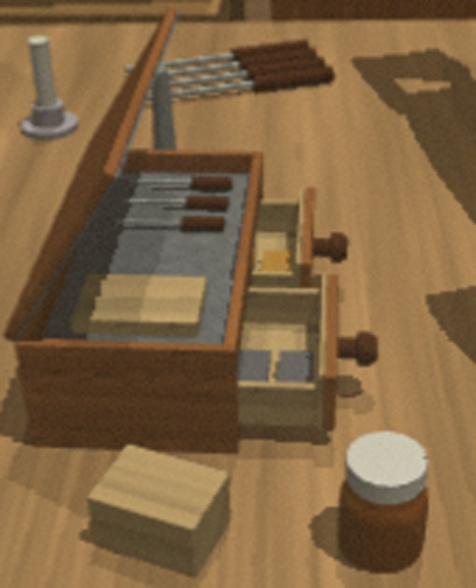

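```bash
python3 - <<'E'
import cv2
t=cv2.imread('pics/top0.png'); s=cv2.imread('pics/side0.png')
cv2.imwrite('pics/side_lid.png',cv2.resize(s[92:222,190:300],None,fx=4.5,fy=4.5,interpolation=cv2.INTER_CUBIC))
E
cat > h.py <<'E'
import numpy as np,cv2
from scipy.optimize import least_squares
def load(n): return dict(np.load(n))
def proj(c,P):
    P=np.atleast_2d(P).astype(float); E=np.asarray(c["extrinsics"]); K=np.asarray(c["camera_matrix"])
    p=(P-E[:3,3])@E[:3,:3]; s=p[:,:2]/p[:,2:]; r2=(s**2).sum(1,keepdims=True)
    s=s*(1+float(c["k1"])*r2)
    return s*[K[0,0],K[1,1]]+K[:2,2]
def ray(c,uv):
    K=np.asarray(c["camera_matrix"]);E=np.asarray(c["extrinsics"])
    d=cv2.undistortPoints(np.array([[uv]],float),K,np.array([float(c["k1"]),0,0,0]))[0,0]
    v=E[:3,:3]@[d[0],d[1],1]; return E[:3,3],v/np.linalg.norm(v)
def onz(c,uv,z):
    o,v=ray(c,uv); return o+v*(z-o[2])/v[2]
def chest(p,P):
    x,y,yaw=p[:3];c,s=np.cos(yaw),np.sin(yaw);P=np.atleast_2d(P)
    return P@np.array([[c,-s,0],[s,c,0],[0,0,1]]).T+[x,y,0]
def lidp(th,r,h,y): # r from hinge, h above underside
    return [0.075-r*np.cos(th)+h*np.sin(th), y, 0.092+r*np.sin(th)+h*np.cos(th)]
E
```

```text
(no output)
```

View pics/side_lid.png

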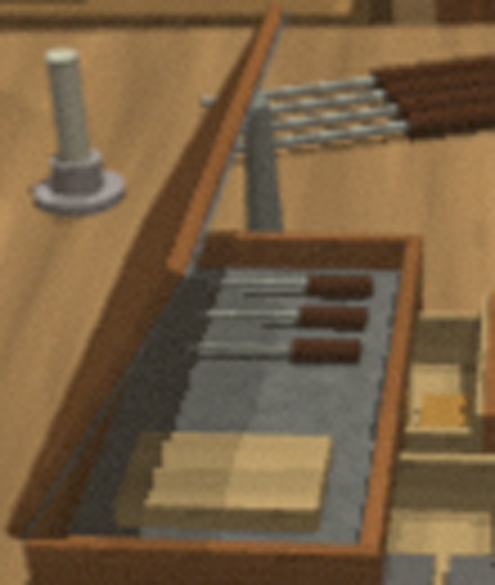

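```bash
cat > fit.py <<'E'
from h import *
T=load('top0.npz');S=load('side0.npz')
tp=lambda u,v:[225+(u+.5)/3.5-.5,135+(v+.5)/3.5-.5]
sp=lambda u,v:[190+(u+.5)/2.8-.5,90+(v+.5)/2.8-.5]
sl=lambda u,v:[190+(u+.5)/4.5-.5,92+(v+.5)/4.5-.5]
B=lambda x,y,z:(lambda p:[x,y,z])
L=lambda r,h,y:(lambda p:lidp(p[5],r,h,y))
KL=lambda p:[-.105-p[3],.0725,.04]
KR=lambda p:[-.105-p[4],-.0725,.04]
def DF(y,z,i): return lambda p:[-.075-p[i],y,z]
obs=[(T,tp(184,260),B(-.075,.15,.092)),(T,tp(609,260),B(-.075,-.15,.092)),
(T,tp(289,397),KL),(T,tp(491,373),KR),
(T,tp(182,106),L(.152,0,.15)),(T,tp(653,116),L(.152,0,-.15)),
(T,tp(190,38),L(0,.01,.15)),(T,tp(605,48),L(0,.01,-.15)),
(T,tp(198,351),DF(.0725+.0655,.064,3)),(T,tp(383,351),DF(.0725-.0655,.064,3)),
(T,tp(401,326),DF(-.0725+.0655,.064,4)),(T,tp(586,326),DF(-.0725-.0655,.064,4)),
(S,sp(236,346),B(-.075,.15,.092)),(S,sp(237,450),B(-.075,.15,0)),(S,sp(32,443),B(.075,.15,0)),
(S,sp(262,153),B(-.075,-.15,.092)),
(S,sp(372,348),KL),(S,sp(342,247),KR),
(S,sl(182,272),L(.152,0,.15)),(S,sl(284,10),L(.152,0,-.15)),(S,sl(10,530),L(0,.01,.15)),
(S,sp(336,430),DF(.0725+.0655,.014,3))]
def res(p):
    return np.concatenate([proj(c,chest(p,f(p)))[0]-uv for c,uv,f in obs])
if __name__=="__main__":
    r=least_squares(res,[.65,-.05,0,.05,.04,1.2],loss='soft_l1')
    p=r.x;print(np.round(p,4));print(np.round(res(p).reshape(-1,2),1).tolist())
    np.save('p.npy',p)
    for n,P in [('kl',KL(p)),('kr',KR(p)),('edge',lidp(p[5],.152,.01,0)),('hinge',[.075,0,.092])]: print(n,chest(p,P).round(4))
    for n,uv,z in [('jar',(243,249),.075),('mould',(247,195),.045),('mandrel foot',(428.5,179),.005),('mandrel2',(476,126),.005)]: print(n,onz(T,uv,z).round(3))
E
python3 fit.py
```

```text
[ 0.6357 -0.1001 -0.0484  0.0633  0.0414  1.0171]
[[-0.5, -1.5], [1.1, 0.9], [0.1, 1.0], [0.4, 0.1], [-0.1, -0.5], [0.5, -0.3], [-0.7, -1.1], [0.7, -1.0], [-0.1, 0.2], [0.5, 1.3], [1.1, -0.3], [0.8, 0.6], [0.2, 1.8], [0.9, 1.5], [0.7, 1.4], [0.3, -0.5], [-0.5, 0.2], [-0.4, 0.2], [0.8, 0.3], [0.3, -0.8], [-1.3, 1.1], [-2.6, 0.4]]
kl [[ 0.4711 -0.0196  0.04  ]]
kr [[ 0.4859 -0.1655  0.04  ]]
edge [[ 0.6393 -0.1003  0.2266]]
hinge [[ 0.7106 -0.1038  0.092 ]]
jar [0.471 0.137 0.075]
mould [0.612 0.128 0.045]
mandrel foot [ 0.652 -0.352  0.005]
mandrel2 [ 0.801 -0.505  0.005]
```

```bash
cat > go.py <<'E'
import sys
from h import *
from scipy.spatial.transform import Rotation as Ro
from station import robot
p=np.load('p.npy')
def Rm(e): return Ro.from_euler('xyz',e)
def Rt(pitch=0,yaw=None):  # tool x=-y chest, tool y down (tilted by pitch deg: fingers toward +x), tool z forward
    yaw=p[2] if yaw is None else yaw
    M=np.array([[0,0,1],[-1,0,0],[0,-1,0]],float)
    return Ro.from_euler('z',yaw)*Ro.from_euler('y',-pitch,degrees=True)*Ro.from_matrix(M)
def delta(target,Rtar):
    s=robot.get_state();R=Rm(s['ee_rot'])
    print('lin',R.inv().apply(np.array(target)-s['eef_pos']).round(4),'turn',(R.inv()*Rtar).as_rotvec(degrees=True).round(2),'t',round(s['clock'],2),'F',s['force'].round(2),'pos',s['eef_pos'].round(4))
def state():
    s=robot.get_state();print(round(s['clock'],2),s['eef_pos'].round(4),'chestframe',tochest(s['eef_pos']).round(4),s['ee_rot'].round(3),'F',s['force'].round(2),'j',s['joints'].round(2))
def tochest(P):
    c,sn=np.cos(p[2]),np.sin(p[2]);d=np.asarray(P)-[p[0],p[1],0];return np.array([c*d[0]+sn*d[1],-sn*d[0]+c*d[1],d[2]])
E
python3 -c "
from go import *
delta(chest(p,[-.19,-.0725,.15])[0],Rt())
print(chest(p,[-.19,-.0725,.15])[0])"
```

```text
lin [-0.3392  0.0809  0.3553] turn [ 1.000e-02  2.362e+01 -1.100e-01] t 0.1 F [0.38 0.31 0.39] pos [ 0.2311 -0.607   0.2302]
[ 0.44240555 -0.16334735  0.15      ]
```

jog_arm(series=[{"linear":[-0.03,0.007,0.032],"turn":[0,3,0],"grip":0},{"linear":[-0.08,0.02,0.085],"turn":[0,7,0],"grip":0},{"linear":[-0.125,0.03,0.13],"turn":[0,11,0],"grip":0},{"linear":[-0.17,0.04,0.178],"turn":[0,15,0],"grip":0},{"linear":[-0.215,0.05,0.225],"turn":[0,18,0],"grip":0},{"linear":[-0.26,0.06,0.272],"turn":[0,21,0],"grip":0},{"linear":[-0.305,0.07,0.32],"turn":[0,23,0],"grip":0},{"linear":[-0.339,0.08,0.355],"turn":[0,23.6,0],"grip":0}], grip_force=20)

```text
clock: 1.1
eef_pos: [0.4363, -0.1762, 0.1539]
ee_rot: [-1.57, -0.0, -1.62]
force: [1.0, 0.7, 0.2]
gripper_width: -0.0002
```

```bash
python3 - <<'E'
from go import *
state()
delta(chest(p,[-.19,-.0725,.036])[0],Rt())
c=robot.capture('wrist');cv2.imwrite('pics/w1.png',c['img'][:,:,::-1]);print(c['tool_from_camera'].round(3))
E
```

```text
1.1 [ 0.4363 -0.1762  0.1539] chestframe [-0.1954 -0.0856  0.1539] [-1.57 -0.   -1.62] F [1.01 0.71 0.18] j [-0.5  -0.22  2.12  0.    1.25  1.12]
lin [-0.0131  0.1179  0.0054] turn [-0.04 -0.02  0.02] t 1.1 F [1.01 0.71 0.18] pos [ 0.4363 -0.1762  0.1539]
[[ 1.     0.     0.     0.   ]
 [ 0.    -0.295  0.955 -0.143]
 [ 0.    -0.955 -0.295  0.075]
 [ 0.     0.     0.     1.   ]]
```

View pics/w1.png

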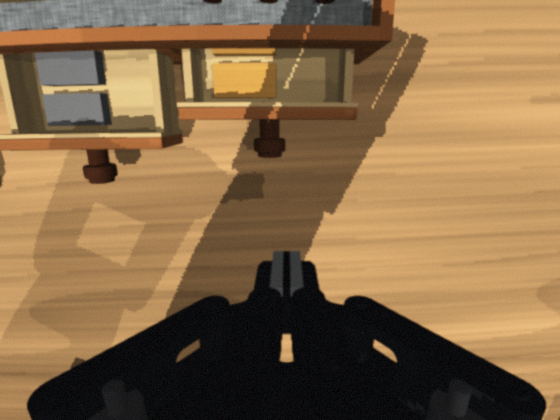

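The wrist view shows the right knob end at about (269,150) and the left at (99,175). Both drawer fronts lie level, so the yaw estimate looks good. I'll let the arm settle, then measure the knobs from this view.

jog_arm(series=[{"linear":[0,0,0],"turn":[0,0,0],"grip":0},{"linear":[0,0,0],"turn":[0,0,0],"grip":0}])

```text
clock: 1.4
eef_pos: [0.4357, -0.1787, 0.1542]
ee_rot: [-1.571, -0.0, -1.619]
force: [0.2, -0.5, 0.7]
gripper_width: -0.0
```

```bash
cat >> h.py <<'E'
def wristcam(robot):
    from scipy.spatial.transform import Rotation as Ro
    s=robot.get_state();c=robot.capture('wrist')
    W=np.eye(4);W[:3,:3]=Ro.from_euler('xyz',s['ee_rot']).as_matrix();W[:3,3]=s['eef_pos']
    c['extrinsics']=W@c['tool_from_camera'];return c
E
python3 - <<'E'
from go import *
state()
delta(chest(p,[-.19,-.0725,.036])[0],Rt())
c=wristcam(robot);im=np.ascontiguousarray(c['img'][:,:,::-1]);np.savez('w2.npz',**c)
im=cv2.resize(im[0:220,0:400],None,fx=2,fy=2,interpolation=cv2.INTER_CUBIC)
for P in [[-.105-p[3],.0725,.04],[-.105-p[4],-.0725,.04],[-.075,-.15,.092],[-.075-p[4],-.138,.064],[-.075-p[3],.007,.064],[-.075-p[4],-.007,.064]]:
    q=proj(c,chest(p,P))[0];print(q.round(1)); cv2.circle(im,tuple((q*2).astype(int)),3,(0,255,0),1)
cv2.imwrite('pics/w2.png',im)
E
```

```text
1.4 [ 0.4357 -0.1787  0.1542] chestframe [-0.1959 -0.0881  0.1542] [-1.571 -0.    -1.619] F [ 0.16 -0.47  0.7 ] j [-0.5  -0.22  2.12 -0.    1.25  1.12]
lin [-0.0157  0.1182  0.0059] turn [ 0.   -0.01  0.02] t 1.4 F [ 0.16 -0.47  0.7 ] pos [ 0.4357 -0.1787  0.1542]
[ 99.1 172.9]
[267.  146.1]
[388.2  35.8]
[354.7 107.7]
[158.9 138.8]
[174.5 108. ]
```

View pics/w2.png

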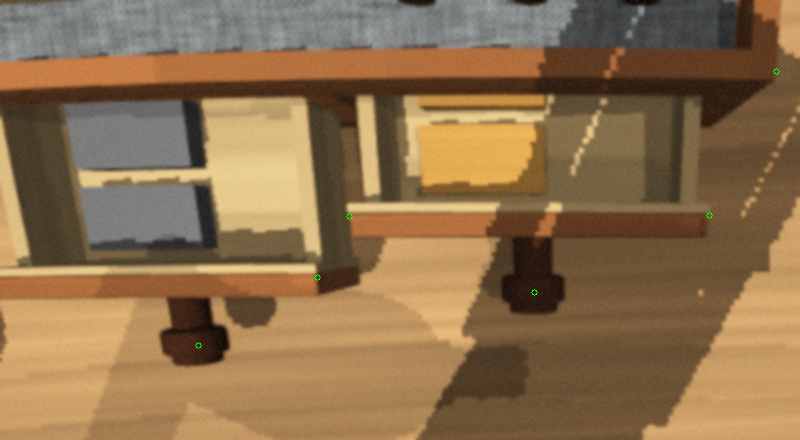

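The model overlay falls on the drawer corners and knobs in the wrist view, within about 3 px. Next I'll lower the fingers in front of the right knob.

jog_arm(series=[{"linear":[-0.006,0.03,0.002],"turn":[0,0,0],"grip":0},{"linear":[-0.0155,0.065,0.006],"turn":[0,0,0],"grip":0},{"linear":[-0.0155,0.095,0.006],"turn":[0,0,0],"grip":0},{"linear":[-0.0155,0.118,0.006],"turn":[0,0,0],"grip":0},{"linear":[-0.0155,0.118,0.006],"turn":[0,0,0],"grip":0},{"linear":[-0.0155,0.118,0.006],"turn":[0,0,0],"grip":0}])

```text
clock: 2.2
eef_pos: [0.4432, -0.1641, 0.0373]
ee_rot: [-1.569, -0.001, -1.621]
force: [0.3, 0.1, 0.3]
gripper_width: 0.0001
```

```bash
python3 - <<'E'
from go import *
state()
delta(chest(p,[-.157,-.0725,.036])[0],Rt())
delta(chest(p,[-.116,-.0725,.036])[0],Rt())
E
```

```text
2.2 [ 0.4432 -0.1641  0.0373] chestframe [-0.1892 -0.0733  0.0373] [-1.569e+00 -1.000e-03 -1.621e+00] F [0.32 0.13 0.35] j [-0.47 -0.06  2.19 -0.    1.01  1.15]
lin [-0.0008  0.0013  0.0322] turn [-0.09 -0.08  0.04] t 2.2 F [0.32 0.13 0.35] pos [ 0.4432 -0.1641  0.0373]
lin [-0.0009  0.0014  0.0732] turn [-0.09 -0.08  0.04] t 2.2 F [0.32 0.13 0.35] pos [ 0.4432 -0.1641  0.0373]
```

Now a slow forward push: approach to about 25 mm, then 4–5 mm per row.

jog_arm(series=[{"linear":[0,0,0.008],"turn":[0,0,0],"grip":0},{"linear":[0,0,0.016],"turn":[0,0,0],"grip":0},{"linear":[0,0,0.022],"turn":[0,0,0],"grip":0},{"linear":[0,0,0.027],"turn":[0,0,0],"grip":0},{"linear":[0,0,0.031],"turn":[0,0,0],"grip":0},{"linear":[0,0,0.035],"turn":[0,0,0],"grip":0},{"linear":[0,0,0.039],"turn":[0,0,0],"grip":0},{"linear":[0,0,0.043],"turn":[0,0,0],"grip":0}])

```text
clock: 3.2
eef_pos: [0.4857, -0.1649, 0.0361]
ee_rot: [-1.571, 0.0, -1.619]
force: [-2.6, -0.9, 0.0]
gripper_width: 0.0
```

```bash
python3 - <<'E'
from go import *
state()
c=wristcam(robot);cv2.imwrite('pics/w3.png',c['img'][:,:,::-1])
E
```

```text
3.2 [ 0.4857 -0.1649  0.0361] chestframe [-0.1467 -0.072   0.0361] [-1.571  0.    -1.619] F [-2.59 -0.94  0.05] j [-0.43  0.03  2.1  -0.    1.01  1.19]
```

View pics/w3.png

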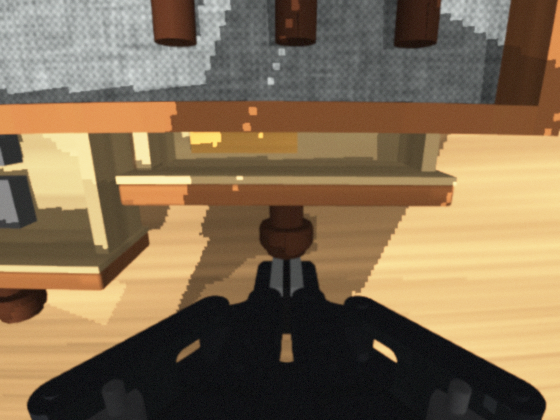

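The fingers are touching the right knob at (286,240), centred, and the force is about 2.6 N. I'll keep pushing.

jog_arm(series=[{"linear":[0,0,0.004],"turn":[0,0,0],"grip":0},{"linear":[0,0,0.008],"turn":[0,0,0],"grip":0},{"linear":[0,0,0.012],"turn":[0,0,0],"grip":0},{"linear":[0,0,0.016],"turn":[0,0,0],"grip":0},{"linear":[0,0,0.0195],"turn":[0,0,0],"grip":0},{"linear":[0,0,0.022],"turn":[0,0,0],"grip":0},{"linear":[0,0,0.0235],"turn":[0,0,0],"grip":0},{"linear":[0,0,0.0245],"turn":[0,0,0],"grip":0}])

```text
clock: 4.25
eef_pos: [0.51, -0.1661, 0.036]
ee_rot: [-1.571, 0.0, -1.619]
force: [-1.9, -0.9, -1.3]
gripper_width: 0.0
```

jog_arm(series=[{"linear":[0,0,0.001],"turn":[0,0,0],"grip":0},{"linear":[0,0,0.002],"turn":[0,0,0],"grip":0},{"linear":[0,0,0.003],"turn":[0,0,0],"grip":0}])

```text
clock: 4.62
eef_pos: [0.5131, -0.1663, 0.0361]
ee_rot: [-1.571, 0.0, -1.619]
force: [-1.1, -0.3, -1.0]
gripper_width: -0.0003
```

```bash
python3 - <<'E'
from go import *
state()
c=wristcam(robot);cv2.imwrite('pics/w4.png',c['img'][:,:,::-1])
E
```

```text
4.62 [ 0.5131 -0.1663  0.0361] chestframe [-0.1193 -0.072   0.0361] [-1.571  0.    -1.619] F [-1.1  -0.35 -1.01] j [-0.41  0.09  2.04 -0.    1.01  1.21]
```

View pics/w4.png

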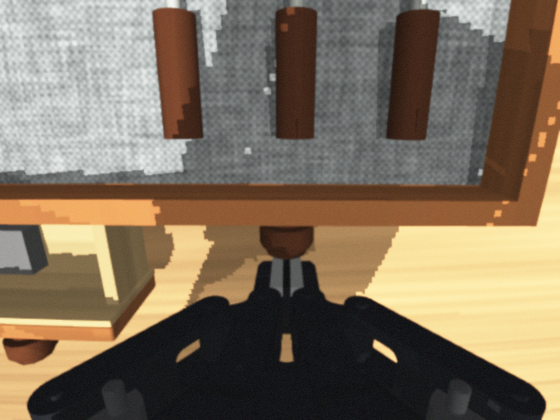

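The drawer front is now hidden under the chest rim at rows 200–225. I'll creep forward until the hard stop shows in the force.

jog_arm(series=[{"linear":[0,0,0.0008],"turn":[0,0,0],"grip":0},{"linear":[0,0,0.0016],"turn":[0,0,0],"grip":0}])

```text
clock: 4.92
eef_pos: [0.5147, -0.1663, 0.0362]
ee_rot: [-1.571, 0.0, -1.619]
force: [-2.0, 0.1, -2.5]
gripper_width: -0.0002
```

jog_arm(series=[{"linear":[0,0,0.0008],"turn":[0,0,0],"grip":0},{"linear":[0,0,0.0016],"turn":[0,0,0],"grip":0}])

```text
clock: 5.18
eef_pos: [0.5154, -0.1663, 0.0361]
ee_rot: [-1.573, 0.0, -1.619]
force: [-6.9, -0.2, 3.7]
gripper_width: -0.0002
```

jog_arm(series=[{"linear":[0,0,0.0008],"turn":[0,0,0],"grip":0}])

```text
clock: 5.3
eef_pos: [0.5154, -0.1663, 0.0361]
ee_rot: [-1.576, 0.0, -1.618]
force: [-10.0, -0.3, 7.3]
gripper_width: 0.0001
```

jog_arm(series=[{"linear":[0,0,0.0008],"turn":[0,0,0],"grip":0}])

```text
clock: 5.42
eef_pos: [0.5155, -0.1663, 0.0361]
ee_rot: [-1.578, 0.001, -1.618]
force: [-13.7, 0.8, 8.9]
gripper_width: -0.0
```

The hard stop was met at TCP x = 0.5155, close to the prediction, so the right drawer is home. I'll back off and move across to the left knob.

```bash
python3 - <<'E'
from go import *
delta(chest(p,[-.21,-.0725,.037])[0],Rt())
delta(chest(p,[-.21,.0725,.037])[0],Rt())
delta(chest(p,[-.179,.0725,.037])[0],Rt())
E
```

```text
lin [ 0.0005 -0.0002 -0.0931] turn [ 0.39  0.06 -0.03] t 5.42 F [-13.68   0.82   8.94] pos [ 0.5155 -0.1663  0.0361]
lin [-0.1445 -0.0002 -0.093 ] turn [ 0.39  0.06 -0.03] t 5.42 F [-13.68   0.82   8.94] pos [ 0.5155 -0.1663  0.0361]
lin [-0.1445 -0.0004 -0.062 ] turn [ 0.39  0.06 -0.03] t 5.42 F [-13.68   0.82   8.94] pos [ 0.5155 -0.1663  0.0361]
```

jog_arm(series=[{"linear":[0,0,-0.01],"turn":[0,0,0],"grip":0},{"linear":[0,0,-0.035],"turn":[0,0,0],"grip":0},{"linear":[0,0,-0.065],"turn":[0,0,0],"grip":0},{"linear":[0,0,-0.09],"turn":[0,0,0],"grip":0},{"linear":[-0.03,0,-0.097],"turn":[0,0,0],"grip":0},{"linear":[-0.07,0,-0.097],"turn":[0,0,0],"grip":0},{"linear":[-0.11,0,-0.097],"turn":[0,0,0],"grip":0},{"linear":[-0.144,0,-0.097],"turn":[0,0,0],"grip":0}])

```text
clock: 6.42
eef_pos: [0.4287, -0.0168, 0.0368]
ee_rot: [-1.568, 0.0, -1.619]
force: [0.1, 0.4, 0.4]
gripper_width: -0.0001
```

jog_arm(series=[{"linear":[0,0,0],"turn":[0,0,0],"grip":0},{"linear":[0,0,0],"turn":[0,0,0],"grip":0}])

```text
clock: 6.68
eef_pos: [0.4284, -0.0182, 0.0366]
ee_rot: [-1.569, -0.0, -1.619]
force: [0.6, -0.1, 0.4]
gripper_width: -0.0002
```

```bash
python3 - <<'E'
from go import *
state()
delta(chest(p,[-.179,.0725,.036])[0],Rt())
c=wristcam(robot);cv2.imwrite('pics/w5.png',c['img'][:,:,::-1])
E
```

```text
6.67 [ 0.4284 -0.0182  0.0366] chestframe [-0.211   0.0718  0.0366] [-1.569 -0.    -1.619] F [ 0.63 -0.15  0.39] j [-0.17 -0.17  2.29 -0.    1.02  1.45]
lin [-0.0007  0.0006  0.032 ] turn [-0.1   0.04  0.01] t 6.67 F [ 0.63 -0.15  0.39] pos [ 0.4284 -0.0182  0.0366]
```

View pics/w5.png

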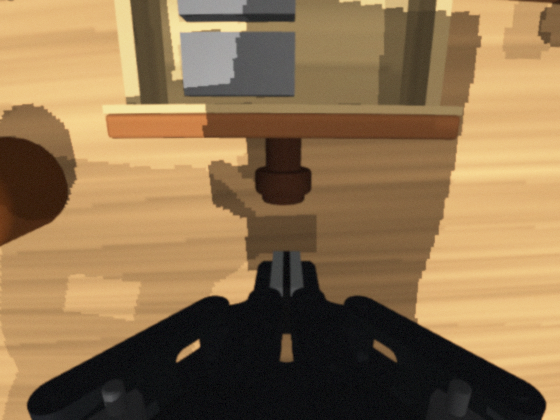

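The left knob at (283,190) is straight ahead of the fingers at column 287. I'll push from here; home should come at about 94 mm of travel.

jog_arm(series=[{"linear":[0,0,0.008],"turn":[0,0,0],"grip":0},{"linear":[0,0,0.018],"turn":[0,0,0],"grip":0},{"linear":[0,0,0.024],"turn":[0,0,0],"grip":0},{"linear":[0,0,0.028],"turn":[0,0,0],"grip":0},{"linear":[0,0,0.032],"turn":[0,0,0],"grip":0},{"linear":[0,0,0.036],"turn":[0,0,0],"grip":0},{"linear":[0,0,0.04],"turn":[0,0,0],"grip":0},{"linear":[0,0,0.045],"turn":[0,0,0],"grip":0}])

```text
clock: 7.72
eef_pos: [0.4728, -0.0202, 0.0359]
ee_rot: [-1.571, -0.0, -1.619]
force: [-1.2, -1.3, -0.2]
gripper_width: 0.0003
```

jog_arm(series=[{"linear":[0,0,0.005],"turn":[0,0,0],"grip":0},{"linear":[0,0,0.01],"turn":[0,0,0],"grip":0},{"linear":[0,0,0.015],"turn":[0,0,0],"grip":0},{"linear":[0,0,0.02],"turn":[0,0,0],"grip":0},{"linear":[0,0,0.025],"turn":[0,0,0],"grip":0},{"linear":[0,0,0.03],"turn":[0,0,0],"grip":0},{"linear":[0,0,0.034],"turn":[0,0,0],"grip":0},{"linear":[0,0,0.037],"turn":[0,0,0],"grip":0}])

```text
clock: 8.72
eef_pos: [0.5101, -0.0219, 0.0362]
ee_rot: [-1.571, 0.0, -1.619]
force: [-1.7, -0.4, -1.3]
gripper_width: 0.0002
```

```bash
python3 - <<'E'
from go import *
state()
c=wristcam(robot);cv2.imwrite('pics/w6.png',c['img'][:,:,::-1])
E
```

```text
8.72 [ 0.5101 -0.0219  0.0362] chestframe [-0.1292  0.072   0.0362] [-1.571  0.    -1.619] F [-1.69 -0.43 -1.32] j [-0.15  0.03  2.11  0.    1.01  1.47]
```

View pics/w6.png

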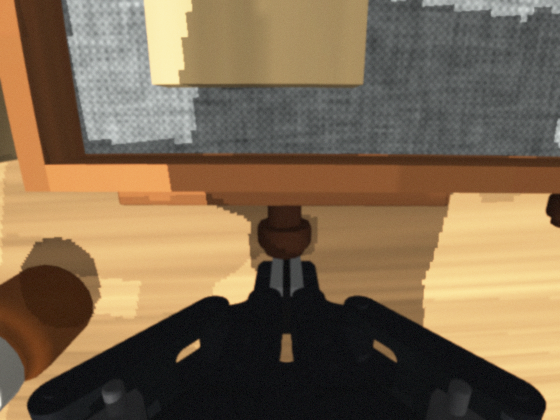

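The left drawer still stands about 12 mm out, with its front visible at rows 192–205. The jar at (40,320) is clear of the gripper. I'll continue slowly.

jog_arm(series=[{"linear":[0,0,0.002],"turn":[0,0,0],"grip":0},{"linear":[0,0,0.004],"turn":[0,0,0],"grip":0},{"linear":[0,0,0.006],"turn":[0,0,0],"grip":0},{"linear":[0,0,0.0075],"turn":[0,0,0],"grip":0},{"linear":[0,0,0.0085],"turn":[0,0,0],"grip":0},{"linear":[0,0,0.0092],"turn":[0,0,0],"grip":0}])

```text
clock: 9.52
eef_pos: [0.5192, -0.0224, 0.0363]
ee_rot: [-1.571, 0.0, -1.619]
force: [-1.1, 0.4, 1.0]
gripper_width: -0.0002
```

jog_arm(series=[{"linear":[0,0,0.0008],"turn":[0,0,0],"grip":0},{"linear":[0,0,0.0016],"turn":[0,0,0],"grip":0}])

```text
clock: 9.78
eef_pos: [0.5207, -0.0225, 0.0363]
ee_rot: [-1.571, 0.0, -1.619]
force: [-1.3, 0.5, 1.5]
gripper_width: 0.0
```

jog_arm(series=[{"linear":[0,0,0.0008],"turn":[0,0,0],"grip":0},{"linear":[0,0,0.0016],"turn":[0,0,0],"grip":0}])

```text
clock: 10.02
eef_pos: [0.5223, -0.0226, 0.0362]
ee_rot: [-1.571, -0.0, -1.619]
force: [-0.9, -0.3, 0.8]
gripper_width: -0.0
```

jog_arm(series=[{"linear":[0,0,0.0008],"turn":[0,0,0],"grip":0}])

```text
clock: 10.15
eef_pos: [0.5229, -0.0226, 0.0361]
ee_rot: [-1.571, -0.0, -1.619]
force: [-3.3, 0.4, 2.4]
gripper_width: 0.0004
```

jog_arm(series=[{"linear":[0,0,0.0008],"turn":[0,0,0],"grip":0}])

```text
clock: 10.28
eef_pos: [0.5229, -0.0226, 0.0361]
ee_rot: [-1.574, -0.0, -1.619]
force: [-6.6, 0.4, 6.3]
gripper_width: -0.0001
```

jog_arm(series=[{"linear":[0,0,0.001],"turn":[0,0,0],"grip":0}])

```text
clock: 10.4
eef_pos: [0.5229, -0.0226, 0.0361]
ee_rot: [-1.576, -0.0, -1.619]
force: [-12.1, 0.6, 11.3]
gripper_width: 0.0002
```

jog_arm(series=[{"linear":[0,0,0.0008],"turn":[0,0,0],"grip":0}])

```text
clock: 10.52
eef_pos: [0.5229, -0.0226, 0.0361]
ee_rot: [-1.578, -0.0, -1.618]
force: [-14.9, 0.4, 12.5]
gripper_width: -0.0001
```

The left drawer stopped at TCP x = 0.5229, which gives a yaw of −2.95° between the two stops and agrees with the fit. I'll back off, rise, and take pictures.

jog_arm(series=[{"linear":[0,0,-0.01],"turn":[0,0,0],"grip":0},{"linear":[0,0,-0.03],"turn":[0,0,0],"grip":0},{"linear":[0,0,-0.055],"turn":[0,0,0],"grip":0},{"linear":[0,-0.03,-0.063],"turn":[0,0,0],"grip":0},{"linear":[0,-0.08,-0.063],"turn":[0,0,0],"grip":0},{"linear":[0,-0.135,-0.063],"turn":[0,0,0],"grip":0},{"linear":[0.03,-0.19,-0.063],"turn":[0,0,0],"grip":0},{"linear":[0.06,-0.24,-0.063],"turn":[0,0,0],"grip":0}])

```text
clock: 11.52
eef_pos: [0.4599, -0.0801, 0.2784]
ee_rot: [-1.568, -0.001, -1.618]
force: [0.4, 0.5, -0.1]
gripper_width: -0.0002
```

jog_arm(series=[{"linear":[0.012,-0.024,0],"turn":[0,0,0],"grip":0},{"linear":[0.012,-0.024,0],"turn":[0,0,0],"grip":0},{"linear":[0.012,-0.024,0],"turn":[0,0,0],"grip":0}])

```text
clock: 11.9
eef_pos: [0.4587, -0.0911, 0.2983]
ee_rot: [-1.573, 0.001, -1.619]
force: [-0.5, -0.1, 0.0]
gripper_width: 0.0001
```

```bash
python3 - <<'E'
from go import *
state()
for n in ['top','side','wrist']:
    if n=='wrist': c=wristcam(robot)
    else: c=robot.capture(n)
    im=np.ascontiguousarray(c['img'][:,:,::-1]); np.savez(n+'7.npz',**c)
    if n=='top': im=cv2.resize(im[135:265,225:450],None,fx=3.5,fy=3.5,interpolation=cv2.INTER_CUBIC)
    if n=='side': im=cv2.resize(im[90:300,190:360],None,fx=2.8,fy=2.8,interpolation=cv2.INTER_CUBIC)
    cv2.imwrite(f'pics/{n}7.png',im)
delta(chest(p,[.062,0,.30])[0],Rt())
E
```

```text
11.9 [ 0.4587 -0.0911  0.2983] chestframe [-0.1772  0.0004  0.2983] [-1.573e+00  1.000e-03 -1.619e+00] F [-0.51 -0.09  0.01] j [-0.31 -0.33  1.95  0.    1.51  1.31]
lin [ 0.001  -0.0028  0.2394] turn [ 0.18  0.07 -0.05] t 12.05 F [-1.22 -0.16  0.31] pos [ 0.4585 -0.0908  0.298 ]
```

View pics/top7.png

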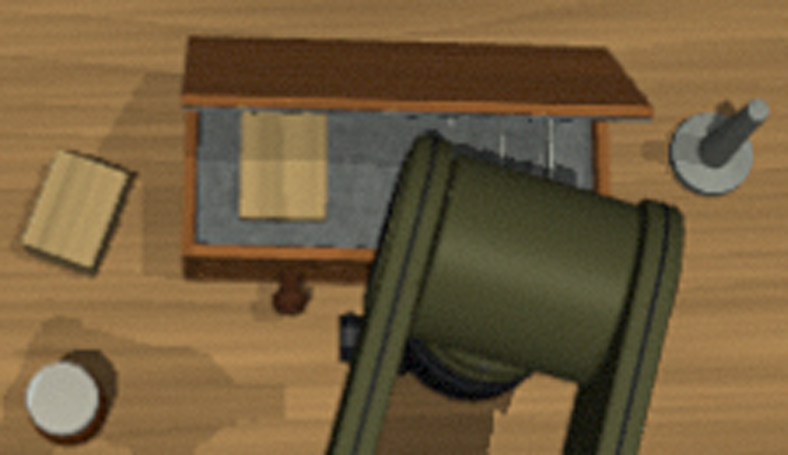

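View pics/side7.png

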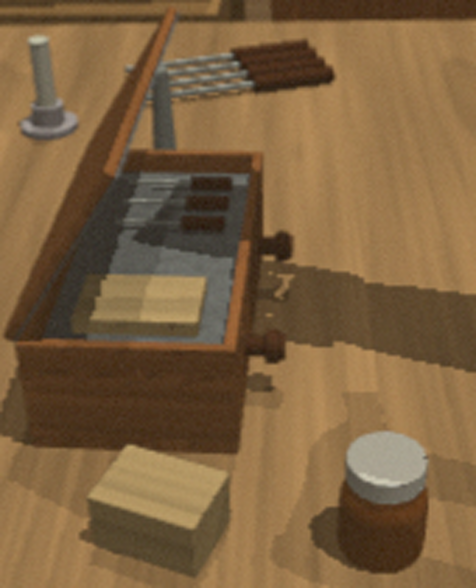

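View pics/wrist7.png

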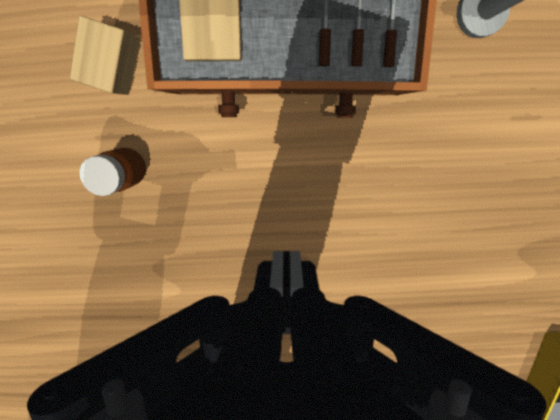

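Both drawers are home: the knobs sit at equal distance from the front in the side view ((285,245), (275,345)) and the wrist view ((228,108), (345,105)). The lid, jar, mould and mandrel haven't moved. Next I'll go over the raised edge to behind the lid's outer face.

jog_arm(series=[{"linear":[0,-0.003,0.02],"turn":[0,0,0],"grip":0},{"linear":[0,-0.005,0.055],"turn":[0,0,0],"grip":0},{"linear":[0,-0.005,0.095],"turn":[0,0,0],"grip":0},{"linear":[0,-0.005,0.135],"turn":[0,0,0],"grip":0},{"linear":[0,-0.005,0.175],"turn":[0,0,0],"grip":0},{"linear":[0,-0.005,0.21],"turn":[0,0,0],"grip":0},{"linear":[0,-0.005,0.23],"turn":[0,0,0],"grip":0},{"linear":[0,-0.005,0.24],"turn":[0,0,0],"grip":0}])

```text
clock: 13.05
eef_pos: [0.6993, -0.1024, 0.303]
ee_rot: [-1.574, 0.001, -1.618]
force: [-0.1, 0.0, 0.2]
gripper_width: 0.0002
```

jog_arm(series=[{"linear":[0,0,0],"turn":[0,0,0],"grip":0},{"linear":[0,0,0],"turn":[0,0,0],"grip":0}])

```text
clock: 13.3
eef_pos: [0.6983, -0.1029, 0.3051]
ee_rot: [-1.571, 0.0, -1.619]
force: [0.0, -0.5, 0.6]
gripper_width: 0.0001
```

```bash
cat >> go.py <<'E'
def arc(deg,r=.13):
    t=np.radians(deg);q=np.array(lidp(t,r,.01,0))+[.011,0,0];return q
E
python3 - <<'E'
from go import *
state()
delta(chest(p,arc(75))[0],Rt())
for n in ['side','wrist']:
    c=robot.capture(n)
    cv2.imwrite(f'pics/{n}8.png',c['img'][:,:,::-1])
a0=arc(75)
for a in range(75,-1,-3):print(a,(arc(a)-a0)[[0,2]].round(4), arc(a).round(4))
E
```

```text
13.3 [ 0.6983 -0.1029  0.3051] chestframe [6.270e-02 2.000e-04 3.051e-01] [-1.571  0.    -1.619] F [ 0.02 -0.47  0.63] j [-0.22  0.21  1.43 -0.    1.5   1.4 ]
lin [ 0.0002  0.0849 -0.0006] turn [ 0.03  0.03 -0.  ] t 13.3 F [ 0.02 -0.47  0.63] pos [ 0.6983 -0.1029  0.3051]
75 [0. 0.] [0.062  0.     0.2202]
72 [-0.0067 -0.0014] [0.0553 0.     0.2187]
69 [-0.0133 -0.0032] [0.0487 0.     0.2169]
66 [-0.0198 -0.0053] [0.0423 0.     0.2148]
63 [-0.0261 -0.0078] [0.0359 0.     0.2124]
60 [-0.0324 -0.0106] [0.0297 0.     0.2096]
57 [-0.0384 -0.0137] [0.0236 0.     0.2065]
54 [-0.0443 -0.0171] [0.0177 0.     0.2031]
51 [-0.0501 -0.0208] [0.012  0.     0.1993]
48 [-0.0556 -0.0249] [0.0064 0.     0.1953]
45 [-0.0609 -0.0292] [0.0011 0.     0.191 ]
42 [-0.0659 -0.0337] [-0.0039  0.      0.1864]
39 [-0.0707 -0.0386] [-0.0087  0.      0.1816]
36 [-0.0753 -0.0437] [-0.0133  0.      0.1765]
33 [-0.0796 -0.049 ] [-0.0176  0.      0.1712]
30 [-0.0836 -0.0545] [-0.0216  0.      0.1657]
27 [-0.0873 -0.0602] [-0.0253  0.      0.1599]
24 [-0.0907 -0.0661] [-0.0287  0.      0.154 ]
21 [-0.0938 -0.0722] [-0.0318  0.      0.1479]
18 [-0.0966 -0.0785] [-0.0345  0.      0.1417]
15 [-0.099  -0.0849] [-0.037   0.      0.1353]
12 [-0.1011 -0.0913] [-0.0391  0.      0.1288]
9 [-0.1028 -0.0979] [-0.0408  0.      0.1222]
6 [-0.1043 -0.1046] [-0.0422  0.      0.1155]
3 [-0.1053 -0.1114] [-0.0433  0.      0.1088]
0 [-0.106  -0.1182] [-0.044  0.     0.102]
```

View pics/side8.png

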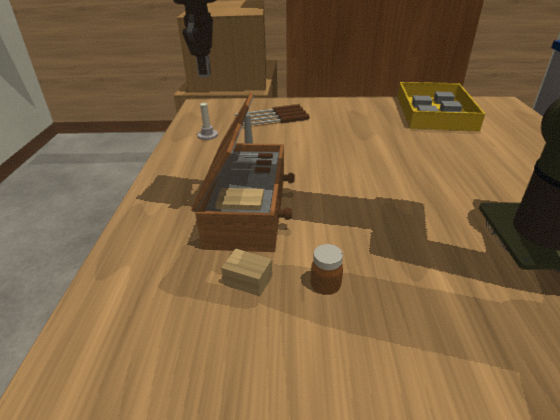

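View pics/wrist8.png

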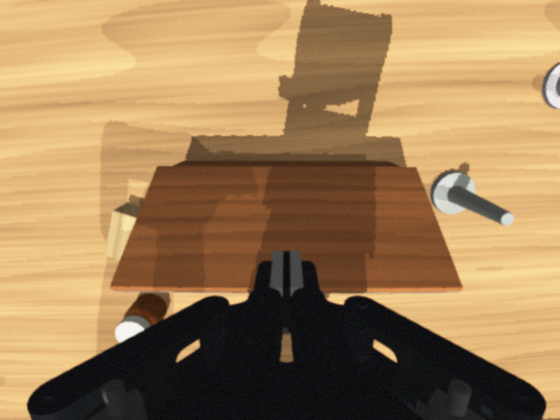

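The wrist view shows the lid's outer face at rows 165–290, centred on column 286, with the free edge nearest the robot. The fingers are behind and above it. I'll descend vertically there, staying clear.

jog_arm(series=[{"linear":[0,0.015,0],"turn":[0,0,0],"grip":0},{"linear":[0,0.04,0],"turn":[0,0,0],"grip":0},{"linear":[0,0.065,0],"turn":[0,0,0],"grip":0},{"linear":[0,0.08,0],"turn":[0,0,0],"grip":0},{"linear":[0,0.085,0],"turn":[0,0,0],"grip":0},{"linear":[0,0.085,0],"turn":[0,0,0],"grip":0}])

```text
clock: 14.15
eef_pos: [0.699, -0.1032, 0.2204]
ee_rot: [-1.57, -0.0, -1.619]
force: [0.3, 1.1, 0.4]
gripper_width: 0.0001
```

jog_arm(series=[{"linear":[0,0.0014,-0.0067],"turn":[0,0,0],"grip":0},{"linear":[0,0.0032,-0.0133],"turn":[0,0,0],"grip":0},{"linear":[0,0.0045,-0.0175],"turn":[0,0,0],"grip":0},{"linear":[0,0.006,-0.022],"turn":[0,0,0],"grip":0},{"linear":[0,0.0078,-0.026],"turn":[0,0,0],"grip":0},{"linear":[0,0.0095,-0.03],"turn":[0,0,0],"grip":0},{"linear":[0,0.0115,-0.034],"turn":[0,0,0],"grip":0},{"linear":[0,0.0137,-0.0384],"turn":[0,0,0],"grip":0}])

```text
clock: 15.15
eef_pos: [0.6603, -0.1013, 0.2063]
ee_rot: [-1.571, 0.0, -1.619]
force: [-0.2, 0.8, 0.2]
gripper_width: -0.0001
```

```bash
python3 - <<'E'
from go import *
state()
for n in ['side','wrist']:
    c=robot.capture(n);im=c['img'][:,:,::-1]
    if n=='side': im=cv2.resize(im[0:250,130:330],None,fx=2.4,fy=2.4)
    cv2.imwrite(f'pics/{n}9.png',im)
E
```

```text
15.15 [ 0.6603 -0.1013  0.2063] chestframe [0.0246 0.     0.2063] [-1.571  0.    -1.619] F [-0.19  0.78  0.21] j [-0.23  0.18  1.63  0.    1.33  1.39]
```

View pics/side9.png

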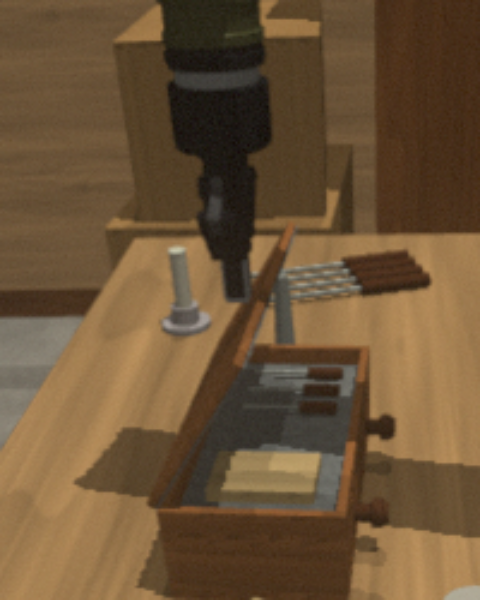

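View pics/wrist9.png

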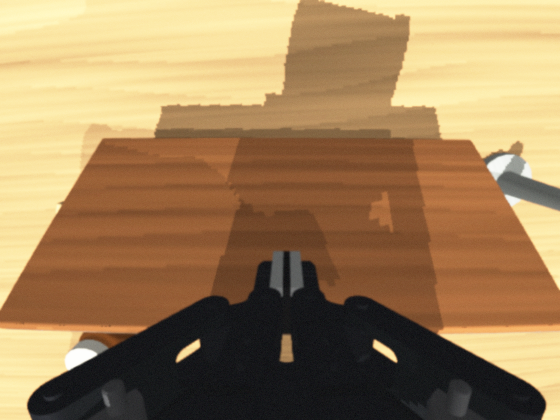

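The fingertips stand just behind the outer face and haven't touched it yet. I'll follow the arc now.

jog_arm(series=[{"linear":[0,0.0017,-0.003],"turn":[0,0,0],"grip":0},{"linear":[0,0.0034,-0.006],"turn":[0,0,0],"grip":0},{"linear":[0,0.0052,-0.009],"turn":[0,0,0],"grip":0},{"linear":[0,0.0071,-0.0117],"turn":[0,0,0],"grip":0},{"linear":[0,0.0091,-0.0145],"turn":[0,0,0],"grip":0},{"linear":[0,0.0112,-0.0172],"turn":[0,0,0],"grip":0},{"linear":[0,0.0133,-0.0199],"turn":[0,0,0],"grip":0},{"linear":[0,0.0155,-0.0225],"turn":[0,0,0],"grip":0}])

```text
clock: 16.25
eef_pos: [0.6378, -0.1002, 0.1908]
ee_rot: [-1.571, 0.0, -1.619]
force: [0.2, 0.0, 1.6]
gripper_width: -0.0001
```

```bash
python3 - <<'E'
from go import *
state()
for n in ['side']:
    c=robot.capture(n);im=c['img'][:,:,::-1]
    if n=='side': im=cv2.resize(im[0:250,130:330],None,fx=2.4,fy=2.4)
    cv2.imwrite(f'pics/{n}10.png',im)
E
```

```text
16.25 [ 0.6378 -0.1002  0.1908] chestframe [0.0022 0.     0.1908] [-1.571  0.    -1.619] F [0.19 0.03 1.58] j [-0.24  0.14  1.7   0.    1.3   1.38]
```

View pics/side10.png

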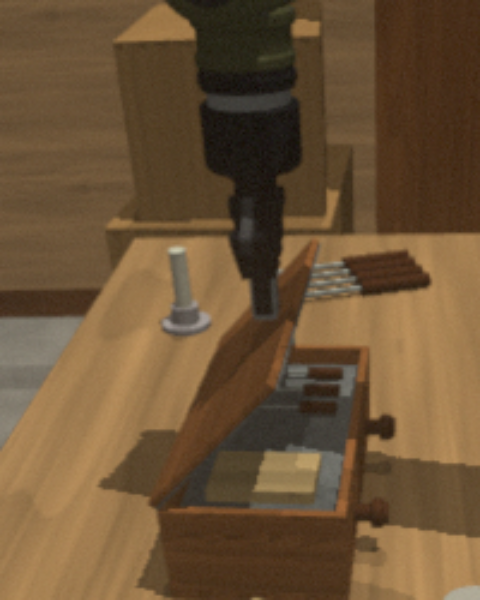

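The lid has come down to about 45° with roughly 1.6 N on the fingertips. I'll keep following the arc.

jog_arm(series=[{"linear":[0,0.0022,-0.0025],"turn":[0,0,0],"grip":0},{"linear":[0,0.0045,-0.005],"turn":[0,0,0],"grip":0},{"linear":[0,0.007,-0.0075],"turn":[0,0,0],"grip":0},{"linear":[0,0.0094,-0.0098],"turn":[0,0,0],"grip":0},{"linear":[0,0.012,-0.0121],"turn":[0,0,0],"grip":0},{"linear":[0,0.0145,-0.0144],"turn":[0,0,0],"grip":0},{"linear":[0,0.0171,-0.0166],"turn":[0,0,0],"grip":0},{"linear":[0,0.0198,-0.0187],"turn":[0,0,0],"grip":0}])

```text
clock: 17.3
eef_pos: [0.6192, -0.0993, 0.1709]
ee_rot: [-1.571, 0.0, -1.619]
force: [-0.7, 0.7, 2.3]
gripper_width: 0.0001
```

jog_arm(series=[{"linear":[0,0.0027,-0.002],"turn":[0,0,0],"grip":0},{"linear":[0,0.0055,-0.004],"turn":[0,0,0],"grip":0},{"linear":[0,0.0084,-0.0059],"turn":[0,0,0],"grip":0},{"linear":[0,0.0113,-0.0077],"turn":[0,0,0],"grip":0},{"linear":[0,0.0142,-0.0094],"turn":[0,0,0],"grip":0},{"linear":[0,0.0172,-0.0111],"turn":[0,0,0],"grip":0},{"linear":[0,0.0202,-0.0127],"turn":[0,0,0],"grip":0},{"linear":[0,0.0233,-0.0142],"turn":[0,0,0],"grip":0}])

```text
clock: 18.3
eef_pos: [0.6051, -0.0986, 0.1476]
ee_rot: [-1.571, 0.0, -1.619]
force: [-0.7, 0.1, 1.2]
gripper_width: 0.0001
```

```bash
python3 - <<'E'
from go import *
state()
delta(chest(p,arc(18))[0],Rt())
delta(chest(p,arc(12))[0],Rt())
delta(chest(p,arc(6))[0],Rt())
for n in ['side']:
    c=robot.capture(n);im=c['img'][:,:,::-1]
    if n=='side': im=cv2.resize(im[0:250,130:330],None,fx=2.4,fy=2.4)
    cv2.imwrite(f'pics/{n}11.png',im)
E
```

```text
18.3 [ 0.6051 -0.0986  0.1476] chestframe [-0.0307  0.      0.1476] [-1.571  0.    -1.619] F [-0.67  0.08  1.22] j [-0.25  0.11  1.81  0.    1.22  1.37]
lin [ 0.      0.0059 -0.0039] turn [ 0.01  0.02 -0.  ] t 18.3 F [-0.67  0.08  1.22] pos [ 0.6051 -0.0986  0.1476]
lin [ 0.      0.0188 -0.0084] turn [ 0.01  0.02 -0.  ] t 18.3 F [-0.67  0.08  1.22] pos [ 0.6051 -0.0986  0.1476]
lin [ 0.      0.0321 -0.0116] turn [ 0.01  0.02 -0.  ] t 18.3 F [-0.67  0.08  1.22] pos [ 0.6051 -0.0986  0.1476]
```

View pics/side11.png

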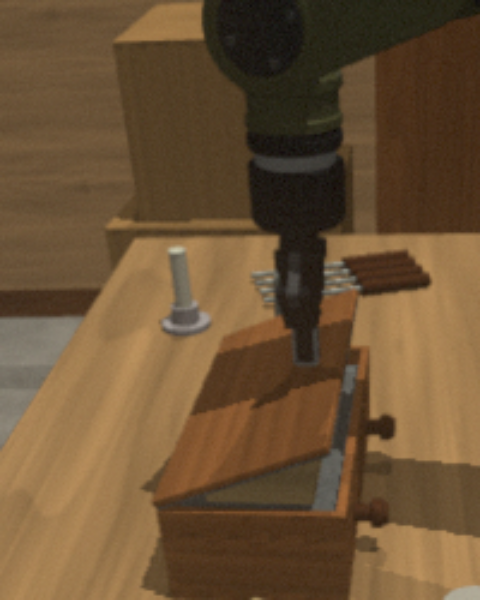

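The lid is at about 21° and is following the fingers with 1–2 N. I'll carry on and slow down near the end.

jog_arm(series=[{"linear":[0,0.003,-0.002],"turn":[0,0,0],"grip":0},{"linear":[0,0.006,-0.0039],"turn":[0,0,0],"grip":0},{"linear":[0,0.009,-0.005],"turn":[0,0,0],"grip":0},{"linear":[0,0.012,-0.0062],"turn":[0,0,0],"grip":0},{"linear":[0,0.015,-0.0073],"turn":[0,0,0],"grip":0},{"linear":[0,0.018,-0.0082],"turn":[0,0,0],"grip":0},{"linear":[0,0.021,-0.009],"turn":[0,0,0],"grip":0},{"linear":[0,0.024,-0.0098],"turn":[0,0,0],"grip":0}])

```text
clock: 19.35
eef_pos: [0.5952, -0.0981, 0.1236]
ee_rot: [-1.571, 0.0, -1.619]
force: [1.0, -0.7, 0.6]
gripper_width: -0.0003
```

jog_arm(series=[{"linear":[0,0.0025,-0.0005],"turn":[0,0,0],"grip":0},{"linear":[0,0.005,-0.001],"turn":[0,0,0],"grip":0},{"linear":[0,0.0075,-0.0015],"turn":[0,0,0],"grip":0},{"linear":[0,0.0095,-0.002],"turn":[0,0,0],"grip":0},{"linear":[0,0.0115,-0.0024],"turn":[0,0,0],"grip":0},{"linear":[0,0.0135,-0.0028],"turn":[0,0,0],"grip":0},{"linear":[0,0.015,-0.003],"turn":[0,0,0],"grip":0},{"linear":[0,0.0165,-0.003],"turn":[0,0,0],"grip":0}])

```text
clock: 20.35
eef_pos: [0.5923, -0.098, 0.1072]
ee_rot: [-1.571, 0.0, -1.619]
force: [-0.9, -0.2, 2.2]
gripper_width: 0.0
```

```bash
python3 - <<'E'
from go import *
state()
for n in ['side']:
    c=robot.capture(n);im=c['img'][:,:,::-1]
    if n=='side': im=cv2.resize(im[50:260,190:360],None,fx=2.8,fy=2.8)
    cv2.imwrite(f'pics/{n}12.png',im)
E
```

```text
20.35 [ 0.5923 -0.098   0.1072] chestframe [-0.0434  0.      0.1072] [-1.571  0.    -1.619] F [-0.88 -0.21  2.21] j [-0.25  0.12  1.87 -0.    1.15  1.37]
```

View pics/side12.png

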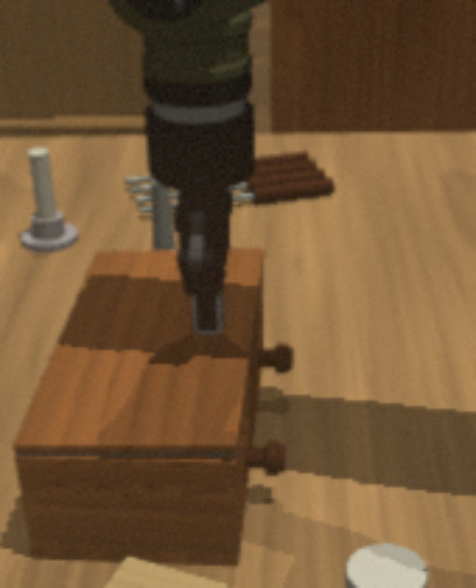

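The lid is nearly shut, with a thin dark gap still at (130,455). I'll lower it the last 5 mm in small steps until the force rises.

jog_arm(series=[{"linear":[0,0.001,0],"turn":[0,0,0],"grip":0},{"linear":[0,0.002,0],"turn":[0,0,0],"grip":0},{"linear":[0,0.003,0],"turn":[0,0,0],"grip":0}])

```text
clock: 20.78
eef_pos: [0.5924, -0.098, 0.1043]
ee_rot: [-1.571, 0.0, -1.619]
force: [-1.4, -0.6, 1.7]
gripper_width: -0.0001
```

jog_arm(series=[{"linear":[0,0.0008,0],"turn":[0,0,0],"grip":0},{"linear":[0,0.0016,0],"turn":[0,0,0],"grip":0}])

```text
clock: 21.02
eef_pos: [0.5924, -0.098, 0.1027]
ee_rot: [-1.571, 0.0, -1.619]
force: [-0.8, -0.1, 2.2]
gripper_width: -0.0001
```

jog_arm(series=[{"linear":[0,0.0008,0],"turn":[0,0,0],"grip":0}])

```text
clock: 21.15
eef_pos: [0.5924, -0.098, 0.102]
ee_rot: [-1.571, 0.0, -1.619]
force: [-3.0, 0.8, 5.5]
gripper_width: 0.0002
```

jog_arm(series=[{"linear":[0,0.0006,0],"turn":[0,0,0],"grip":0}])

```text
clock: 21.28
eef_pos: [0.5924, -0.098, 0.102]
ee_rot: [-1.571, 0.0, -1.619]
force: [-4.6, 1.6, 7.5]
gripper_width: 0.0001
```

jog_arm(series=[{"linear":[0,0.0006,0],"turn":[0,0,0],"grip":0},{"linear":[0,0.0006,0],"turn":[0,0,0],"grip":0}])

```text
clock: 21.52
eef_pos: [0.5924, -0.098, 0.102]
ee_rot: [-1.571, 0.0, -1.619]
force: [-5.5, 0.4, 7.4]
gripper_width: -0.0002
```

jog_arm(series=[{"linear":[0,-0.004,0],"turn":[0,0,0],"grip":0},{"linear":[0,-0.015,0],"turn":[0,0,0],"grip":0},{"linear":[0,-0.05,0],"turn":[0,0,0],"grip":0},{"linear":[0,-0.1,0],"turn":[0,0,0],"grip":0},{"linear":[0,-0.15,-0.04],"turn":[0,0,0],"grip":0},{"linear":[0.04,-0.19,-0.09],"turn":[0,0,0],"grip":0},{"linear":[0.08,-0.2,-0.13],"turn":[0,0,0],"grip":0},{"linear":[0.12,-0.2,-0.16],"turn":[0,0,0],"grip":0}])

```text
clock: 22.52
eef_pos: [0.4262, -0.2112, 0.3037]
ee_rot: [-1.566, -0.003, -1.618]
force: [1.1, -0.6, -0.4]
gripper_width: 0.0002
```

jog_arm(series=[{"linear":[0.04,0,0],"turn":[0,0,0],"grip":0},{"linear":[0.09,0,0],"turn":[0,0,0],"grip":0},{"linear":[0.13,0,0],"turn":[0,0,0],"grip":0},{"linear":[0.15,0,0],"turn":[0,0,0],"grip":0},{"linear":[0.15,0,0],"turn":[0,0,0],"grip":0}])

```text
clock: 23.15
eef_pos: [0.4196, -0.3605, 0.3007]
ee_rot: [-1.571, 0.001, -1.62]
force: [0.6, 0.3, -0.2]
gripper_width: -0.0004
```

```bash
python3 - <<'E'
from go import *
state()
for n in ['side','top','wrist']:
    c=robot.capture(n);im=c['img'][:,:,::-1]
    if n=='side': im=cv2.resize(im[90:300,190:360],None,fx=2.8,fy=2.8,interpolation=cv2.INTER_CUBIC)
    if n=='top': im=cv2.resize(im[135:265,225:450],None,fx=3.5,fy=3.5,interpolation=cv2.INTER_CUBIC)
    cv2.imwrite(f'pics/{n}13.png',im)
E
```

```text
23.15 [ 0.4196 -0.3605  0.3007] chestframe [-0.2033 -0.2705  0.3007] [-1.571e+00  1.000e-03 -1.620e+00] F [ 0.64  0.31 -0.18] j [-0.81 -0.12  1.78  0.    1.48  0.81]
```

View pics/side13.png

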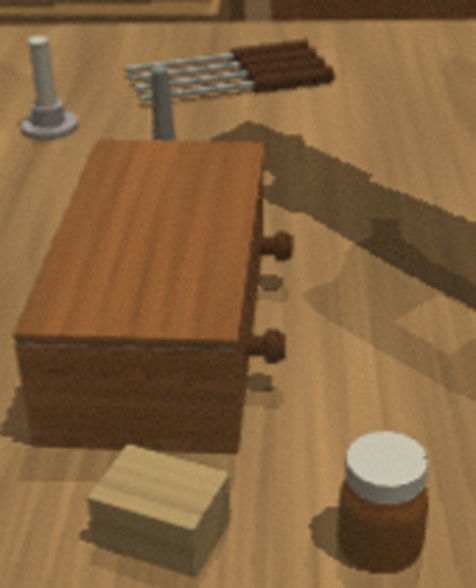

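View pics/top13.png

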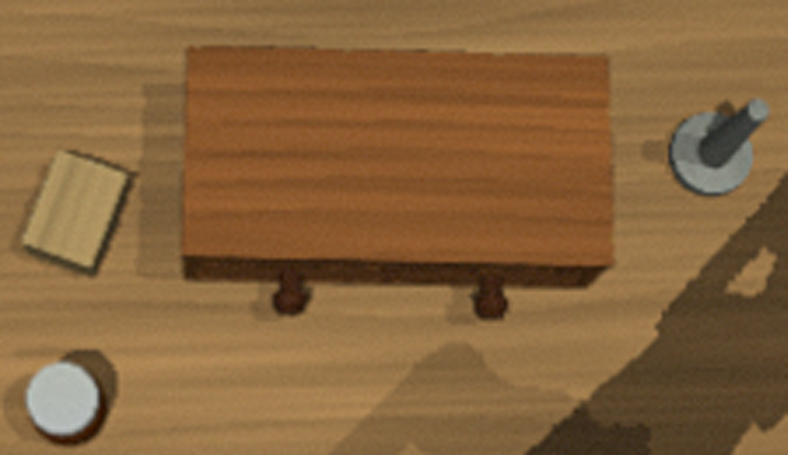

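```bash
python3 - <<'E'
from h import *
im=cv2.imread('pics/side13.png') # crop scaled 2.8
cv2.imwrite('pics/s14.png',cv2.resize(im[320:370,0:300],None,fx=2.6,fy=2.6,interpolation=cv2.INTER_CUBIC))
S=load('side0.npz');p=np.load('p.npy')
for d in (0,1,2,3):
    for h in (0,.01):
        q=proj(S,chest(p,lidp(np.radians(d),.152,h,.15)))[0];q2=proj(S,chest(p,lidp(np.radians(d),0,h,.15)))[0]
        f=lambda q:((q-[190,90])*2.8-[0,320])*2.6
        print(d,h,f(q).round(),f(q2).round())
print(f(proj(S,chest(p,[-.075,.15,.092]))[0]))
E
```

```text
0 0 [620.  79.] [39. 63.]
0 0.01 [619.  47.] [33. 31.]
1 0 [620.  71.] [39. 63.]
1 0.01 [618.  39.] [33. 31.]
2 0 [619.  62.] [39. 63.]
2 0.01 [617.  30.] [32. 31.]
3 0 [619.  54.] [39. 63.]
3 0.01 [616.  22.] [31. 31.]
[612.36849576  78.69187945]
```

View pics/s14.png

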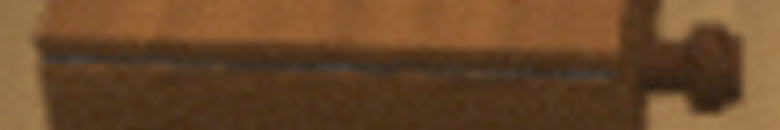

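The seam falls 16 px from hinge to free edge, which is what the model gives for 0° (1° would give 8 px). The lid is shut, so I'm handing in the job.

```bash
python3 -c "
from station import robot
print(robot.close_job())"
```

```text
the job is handed in; nothing more can be done
None
```

The chest is closed and the job is handed in, about 23 s into the 64 s allowed. I used the closed fingertips throughout: right drawer home first, then the left, then the lid down along its arc.

- **Drawers:** each was pushed by its knob at 1–3 N until it met its hard stop. I then pressed lightly, reaching about 14–15 N horizontally (up to about 19 N with the vertical part). Both stopped within about 1 mm of the position I had worked out. The last side and top views show both knobs equally far out.
- **Lid:** it followed the fingertips at about 1–3 N and stopped firmly at z = 0.102 m, the height expected for a shut lid. I pressed it there with about 9 N. A thin line shows along the seam, but it is the same width from hinge to free edge and its slope matches a lid at 0°.
- **Bystanders:** the jar, mould and mandrel look unmoved in the final side and top views. The arm was clear of everything at hand-in.

No check failed. The starting estimate of the chest's angle (−2.8°) and the one from the two drawer stops (−2.95°) differed by less than 0.2°.

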